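# Clamp a roller in the ratchet fixture

## Task

Lay the white roller from its wooden rest into the V-blocks of the ratchet clamp, blue end towards the fixed stop, and let go of it. Then clamp it: take the lever's black handle and pump it to and fro in full strokes until the orange band on the plunger has gone into the steel collar, stop as soon as it has, and let go. Move the clamping bar and plunger only by the lever, and leave the glassware and the stopwatch undisturbed.

Things in the scene. Friction and masses are not known exactly. Their poses are not given: they have to be found in the camera images.
- roller: Loose white roller, 130 mm long, 0.2 kg: barrel 40 mm diameter, 100 mm long; steel journal (16 mm dia, 15 mm long) at one end, blue journal (22 mm dia, 15 mm long) at the other. Origin at its middle, on its axis; x along the axis to the blue end. Starts with its axis level, 41 mm up, on a fixed wooden rest 90 x 42 mm (base 10 mm high, two rails 24 mm high, all under the barrel).
- blue_end (a point): Centre of the roller's blue end face, 65 mm from the roller's middle.
- clamp: Fixed ratchet clamp, green base plate 350 x 84 x 12 mm. x level, from the lever to the fixed stop; z up. Origin on the worktop midway between two steel V-blocks: 18 mm thick, at x = -40 and +40 mm (62 mm clear between them for fingers), 72 mm wide, 59 mm high, 90 degree V. Stop at x = 65 to 89 mm, 85 mm high. Ratchet bar, guides and lever at x below -80 mm.
- seat (a point): Fixed point 60 mm above the worktop midway between the V-blocks, axes as the clamp's: a barrel seated in the V-blocks has its axis along x through this point. With the blue end on the stop the roller's middle is here; laid in 5 to 10 mm from here towards the plunger it clears stop and plunger, and the plunger later pushes it home to the stop.
- stop_face (a point): Centre of the face of the fixed stop, 65 mm from the seat point along the clamp's x, on the roller's axis.
- ratchet_bar: Toothed steel bar with a dark collar (30 mm diameter) and the plunger at its front, sliding along the clamp's x towards the stop; teeth 10 mm apart, a holding pawl keeps it from going back. Friction 4 N. Origin: on the clamp's origin when fully drawn back. Not to be pushed by the robot.
- plunger_face (a point): Centre of the plunger's black rubber face (24 mm diameter), on the roller's axis; at the start 80 to 105 mm from the seat point, towards the lever.
- plunger (a joint): How far the spring plunger is pushed back into the collar, m: 0 free, 0.023 at most, 1 N/mm. The 6 mm orange band lies on the plunger right before the collar: it is hidden from 0.006 on. As the roller first meets the stop this reads 0 to 0.004; the next full stroke leaves it at about 0.012 (0.015 during the stroke); one more would take it to 0.023.
- lever (a joint): Angle of the pump lever, rad: 0 fully drawn back (leaning 0.172 away from the stop), 0.344 fully forward (leaning 0.172 towards the stop). It stays where it is left. A full stroke from 0 to 0.344 drives the bar one 10 mm tooth towards the stop (the first may give less); the stroke back moves nothing. Up to about 10 N at the handle.
- grip (a point): Middle of the lever's black handle: a level round bar, 18 mm diameter, 60 mm free length, along the clamp's y on the +y side of the red lever, about 183 mm above the worktop, clear from above and on both sides. It may turn between the fingers as the lever swings. The point swings on a circle of 145 mm radius about lever_hinge, 50 mm from end to end.
- lever_hinge (a point): Fixed point on the lever's pivot axis (which runs along the clamp's y), level with the middle of the handle across the clamp, 40 mm above the worktop.
- flask: Loose conical flask, 65 mm diameter, 105 mm high, origin under its centre. Leave alone.
- big_beaker: Loose glass beaker, 68 mm wide, 80 mm high, origin under its centre. Leave alone.
- small_beaker: Loose glass beaker, 60 mm wide, 70 mm high, origin under its centre. Leave alone.
- watch: Loose black stopwatch lying flat, 71 x 59 x 17 mm, origin under its centre. Leave alone.

How it is judged (in metres and radians):
On the way:
1. the roller lies in both V-blocks, blue end towards the stop, let go and not yet clamped (y of roller in the frame of seat between -0.003 and 0.003 m and z of roller in the frame of seat between -0.003 and 0.003 m and angle between the x axis of roller and the x axis of seat, either way round below 0.05 rad and x of roller in the frame of seat between -0.03 and 0.003 m and x of blue_end in the frame of seat above 0.03 m and value of joint plunger below 0.002 m and contact force between the fingers and roller below 0.1 N), for 0.2 s.
At the end, for the whole second after the job is handed in: The roller lies in both V-blocks (axis within 3 mm and 0.05 rad of the V's), blue end within 3 mm of the fixed stop, held by the plunger, which is pushed 6 to 18.5 mm into its collar so that the orange band is hidden; lever let go, all at rest (y of roller in the frame of seat between -0.003 and 0.003 m and z of roller in the frame of seat between -0.003 and 0.003 m and angle between the x axis of roller and the x axis of seat, either way round below 0.05 rad and x of blue_end in the frame of stop_face above -0.003 m and value of joint plunger between 0.006 and 0.0185 m and linear speed of roller below 0.01 m/s and velocity of joint lever between -0.05 and 0.05 rad/s); the robot touches nothing.
It fails at once if the flask, a beaker or the stopwatch is pushed more than 25 mm or tipped over (distance of any of flask, big_beaker, small_beaker, watch from where it was at the start of the episode above 0.025 m or angle between any of flask, big_beaker, small_beaker, watch's own z axis and vertical above 0.35 rad).
It fails at once if the robot pushes the ratchet bar or plunger directly (contact force between any of the fingers, the arm and ratchet_bar above 2.5 N).
It fails at once if the clamp is pumped a whole stroke too far (plunger pushed in over 20 mm) (value of joint plunger above 0.02 m).
It also fails if it takes over 72 s, if anything falls off the work surface, if the arm or the gripper's body presses on something with over 40 N, if the wrist force passes 120 N, or if a joint passes its speed limit or range.

## Robot

A 6-joint arm with a two-finger parallel gripper is mounted at the origin on a cart in front of the work surface, level with it; the furniture and walls round the work are solid. World frame = base frame: x ahead of the robot, y to its left, z up, the work surface at z = 0. Lengths are in mm, angles in degrees, forces in N, time in s.
With the tool pointing down it reaches from about 300 to 875 mm from the base axis. Payload 6.4 kg.
Tool frame: the origin (TCP) lies at the very end of the fingers, on their centre line; the grasp point (between the pads) lies behind it (manip.pinch_z is the x of the grasp point in the tool frame, in mm); x points along the fingers, y is the direction in which the jaws open and shut, and the axes are right-handed (so a half turn about x gives the same grasp; the last joint's range is limited). The gripper opens to 88 mm and grips with 3 to 60 N. Pads are 18 mm wide; open, the fingers measure 123 mm over their backs; the gripper's body (75 mm by 187 mm) begins 45 mm behind the grasp point.
Start: joints at [-75.075, 10.359, 92.074, -0, 77.567, -11.82], TCP at [258.785, -513.489, 238.714] pointing down, gripper open.
Joint ranges: [-171.53, 171.53], [-51.25, 118.39], [17.06, 147.69], [-65.23, 245.23], [0, 150.52], [-178.68, 178.68]. Speed limits (degrees/s): [147.25, 147.25, 172.46, 180, 180, 180].

## Interface

Orientations are given as a 3x3 rotation matrix whose columns are the frame's x, y, z axes.
In Python, from rig import manip, kinematics, vision gives the robot as it stands. Calls block until the motion is done:
- manip.move_ptp(position, orientation): joint-space move of the TCP to a pose.
- manip.move_l(position, attitude=None, feed=150, f_stop=None): straight line of the TCP; attitude=None keeps the orientation; feed is the mean speed in mm/s. With f_stop (N) it stops when the force on the tool has changed by that much, and returns True; else False.
- manip.movej(angles): joint-space move.
- manip.let_go() and manip.grasp(grasp_force=None): open the fingers fully, or close them until they stop; grasp_force is the grip in N (None keeps the last).
- manip.wait(seconds).
- kinematics.ik(position, orientation): joint angles nearest the present ones, or None.
- vision.camera(name): name is "scene" or "top" or "wrist"; returns a dict with "frame" (384x512x3 uint8, red, green, blue), "fx", "fy", "cx", "cy" (pixels), "origin" and "attitude" of the camera in the world; the wrist camera has in their place "mount" (4x4, takes a point from camera to tool coordinates, whose origin is the TCP and whose axes are the tool frame's). Camera axes: x right, y up, looking along -z (the intrinsics and any distortion apply to the point x, -y, -z); pixel columns grow to the right and rows downward; lengths in mm; the calibration is good to about 2 mm. A picture is of the moment at which its call begins: read the wrist's pose just before it. There is no depth.
A pose or a line that the arm cannot do raises manip.Unreachable and nothing moves.
- manip.hand_in(): hands the job in, once; it reports no verdict.
Trained networks look in the newest picture that a camera, given by its name, has taken for a name from the list of things; names that differ only in an ending like _2 or _b are one class to them, and where a whole thing is asked for, a point or a joint stands for the part that bears it (a point fixed in the world has none). Each returns a list of dicts, best first, with "score" (0 to 1); they miss things now and then, are a little off and sometimes report something else, mostly with a low value. They report only what shows in the picture. A call takes as long as a camera call.
- vision.look_for(camera, query): "at" ([x, y, z] in mm, in world coordinates, good to about 4 mm: the middle of the surface that is visible of it).
- vision.landmark_of(camera, query): "at" ([x, y, z] in mm, in world coordinates, good to about 4 mm: a listed point, or the origin of a listed thing).
Readings, each from a call of its own:
- manip.get_clock(): time.
- manip.get_joint_pos(): joint angles.
- manip.get_qvel(): joint speeds.
- manip.get_joint_efforts(): joint torques, N m.
- manip.get_eef_pos(): TCP position.
- manip.get_eef_rot(): TCP orientation.
- manip.get_ft_force(): force on the tool from outside, world axes, zero at the start.
- manip.get_wrist_torque(): the same for the moment, N m.
- manip.get_opening(): finger opening in mm.
Only numpy, scipy, OpenCV 4.12 (cv2) and the standard library are available. Lean on these libraries where they do the work, as an engineer would, in place of code of your own. Each camera call takes 0.05 s, during which the arm holds its last target. There are 200 camera calls.

## Working session

There is one attempt and no reset: what is moved stays moved. The work goes in short steps, each a Python script; the robot and the scene stay as the last script left them, time stands still between calls to the robot, and variables do not carry over. Pictures are saved under pics/ and viewed, about 8 in all and at most 12, crops included, and the job is handed in when it is done.

```bash
ls; mkdir -p pics; python3 - <<'E'
from rig import manip, kinematics, vision
import cv2,numpy as np
print(manip.pinch_z, manip.get_clock())
for c in ("scene","top"):
    d=vision.camera(c); print(c,d["fx"],d["fy"],d["cx"],d["cy"],np.round(d["origin"],1),np.round(d["attitude"],3).tolist(),[k for k in d])
    cv2.imwrite(f"pics/{c}0.png",cv2.cvtColor(d["frame"],cv2.COLOR_RGB2BGR))
    for q in "roller blue_end clamp seat stop_face plunger_face grip lever_hinge flask big_beaker small_beaker watch".split():
        r=vision.landmark_of(c,q); print(q,[(np.round(x["at"],0).tolist(),round(x["score"],2)) for x in r[:2]])
a=cv2.imread("pics/scene0.png");b=cv2.imread("pics/top0.png")
cv2.imwrite("pics/both0.png",cv2.resize(np.vstack([a,b]),(800,1200))[:,:]) 
E
```

```text
pics
-18.700000000000003 0.0
scene 482.8552092965418 482.8552092965418 252.4710446130347 189.59109653008116 [ -258.8 -1028.4  1136.5] [[0.785, 0.386, -0.484], [-0.619, 0.489, -0.614], [-0.001, 0.782, 0.623]] ['frame', 'fx', 'fy', 'cx', 'cy', 'origin', 'attitude']
roller [([426.0, 243.0, 42.0], 0.77), ([522.0, -143.0, 58.0], 0.52)]
blue_end [([517.0, -145.0, 0.0], 0.74), ([430.0, 308.0, 44.0], 0.58)]
clamp [([518.0, -144.0, 2.0], 0.75)]
seat [([520.0, -144.0, 60.0], 0.8)]
stop_face [([502.0, -82.0, 60.0], 0.72), ([365.0, 90.0, -0.0], 0.26)]
plunger_face [([515.0, -381.0, 44.0], 0.29)]
grip [([368.0, 89.0, -2.0], 0.68)]
lever_hinge [([516.0, -378.0, 42.0], 0.73)]
flask [([674.0, -246.0, 0.0], 0.56)]
big_beaker []
small_beaker [([366.0, 90.0, -3.0], 0.62)]
watch [([432.0, 307.0, 44.0], 0.61)]
top 480.54354341855293 480.54354341855293 253.43209199252397 191.42702124295934 [ 283.3    9.  1544.1] [[-0.027, 0.984, -0.174], [-1.0, -0.026, 0.009], [0.004, 0.174, 0.985]] ['frame', 'fx', 'fy', 'cx', 'cy', 'origin', 'attitude']
roller [([425.0, 245.0, 39.0], 0.91)]
blue_end [([427.0, 315.0, 42.0], 0.79)]
clamp [([515.0, -144.0, -0.0], 0.91)]
seat [([512.0, -145.0, 60.0], 0.97)]
stop_face [([504.0, -84.0, 61.0], 0.83)]
plunger_face [([426.0, 316.0, 44.0], 0.68), ([542.0, -234.0, 57.0], 0.44)]
grip [([510.0, -355.0, 183.0], 0.49)]
lever_hinge [([519.0, -379.0, 41.0], 0.94)]
flask [([673.0, -247.0, -2.0], 0.53)]
big_beaker [([645.0, -114.0, -4.0], 0.66)]
small_beaker [([363.0, 91.0, -3.0], 0.68)]
watch [([417.0, -220.0, 1.0], 0.78)]
```

View pics/top0.png

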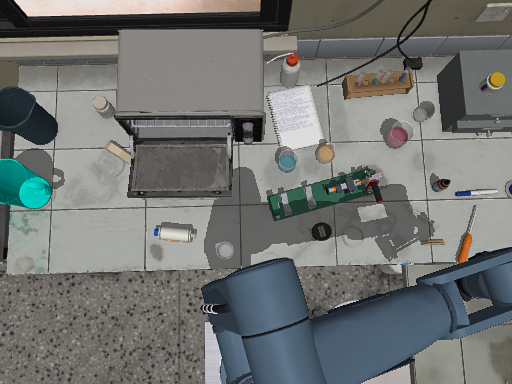

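View pics/scene0.png

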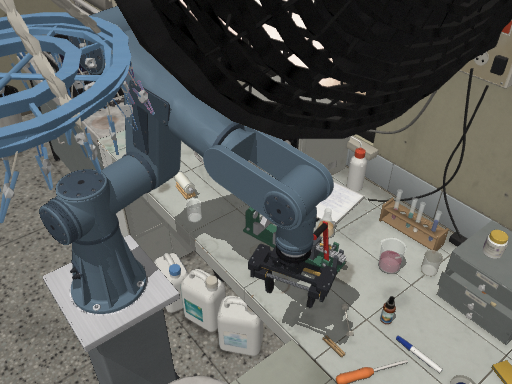

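```bash
cat > h.py <<'E'
from rig import manip, kinematics, vision
import cv2, numpy as np
def down(d):            # tool x down, tool y (jaws) along horizontal direction d
    d=np.array([d[0],d[1],0.]);d/=np.linalg.norm(d)
    x=np.array([0,0,-1.]); return np.column_stack([x,d,np.cross(x,d)])
def snap(name,cam="wrist"):
    p=np.array(manip.get_eef_pos());R=np.array(manip.get_eef_rot())
    d=vision.camera(cam)
    if cam=="wrist":
        M=np.array(d["mount"]); d["attitude"]=R@M[:3,:3]; d["origin"]=p+R@M[:3,3]
    cv2.imwrite(f"pics/{name}.png",cv2.cvtColor(d["frame"],cv2.COLOR_RGB2BGR))
    np.savez(f"pics/{name}.npz",**{k:d[k] for k in("fx","fy","cx","cy","origin","attitude")})
    return d
def toworld(name,uv,z):
    d=np.load(f"pics/{name}.npz")
    r=d["attitude"]@np.array([(uv[0]-d["cx"])/d["fx"],-(uv[1]-d["cy"])/d["fy"],-1])
    return d["origin"]+r*(z-d["origin"][2])/r[2]
def topix(name,P):
    d=np.load(f"pics/{name}.npz"); q=d["attitude"].T@(np.array(P,float)-d["origin"])
    return np.array([d["cx"]-d["fx"]*q[0]/q[2],d["cy"]+d["fy"]*q[1]/q[2]])
def lm(cam,names):
    for q in names.split():
        r=vision.landmark_of(cam,q); print(q,[(np.round(x["at"],1).tolist(),round(x["score"],2)) for x in r[:2]])
E
python3 - <<'E'
from h import *
d=down((-.98,-.2)); 
for s in (1,-1):
    R=down((-.98*s,-.2*s)); print(s,kinematics.ik([510,-144,400],R),kinematics.ik([425,245,150],down((s,0))),kinematics.ik([510,-355,180],down((-.2*s,.98*s))))
p=manip.get_eef_pos(); 
manip.move_l([p[0],p[1],400])
q=[kinematics.ik([490,-200,420],down((-.98*s,-.2*s))) for s in (1,-1)]
q=min([a for a in q if a is not None],key=lambda a:abs(a[5]))
print(q); manip.movej(q)
d=snap("w1"); print(np.round(d["origin"]),np.round(d["attitude"],2).tolist())
lm("wrist","clamp seat stop_face plunger_face grip lever_hinge flask big_beaker watch")
print(manip.get_clock())
E
```

```text
1 [-2.86107231e+01 -4.35419791e-01  8.54112157e+01 -2.54444375e-14
  9.50242041e+01  1.39854656e+02] [ 1.60677772e+01  5.43208184e+00  1.08671180e+02 -2.54444375e-14
  6.58967381e+01  1.60677772e+01] [-4.57689335e+01  1.92916993e+01  8.81177217e+01 -2.54444375e-14
  7.25905790e+01 -1.47303554e+02]
-1 [-2.86107231e+01 -4.35419791e-01  8.54112157e+01 -2.54444375e-14
  9.50242041e+01 -4.01453438e+01] [ 1.60677772e+01  5.43208184e+00  1.08671180e+02 -2.54444375e-14
  6.58967381e+01 -1.63932223e+02] [-4.57689335e+01  1.92916993e+01  8.81177217e+01 -2.54444375e-14
  7.25905790e+01  3.26964459e+01]
[-3.50641709e+01 -6.79981584e-01  8.34528579e+01 -2.54444375e-14
  9.72271237e+01 -4.65987916e+01]
[ 474. -123.  565.] [[0.98, -0.19, -0.06], [0.2, 0.93, 0.3], [-0.0, -0.3, 0.95]]
clamp [([516.0, -145.5, 0.0], 0.59)]
seat [([521.3, -145.8, 59.8], 0.73)]
stop_face [([504.2, -84.5, 60.4], 0.87)]
plunger_face [([544.9, -232.2, 59.6], 0.67)]
grip [([510.9, -357.7, 184.6], 0.84), ([517.6, -378.2, 42.8], 0.36)]
lever_hinge [([517.8, -377.3, 42.6], 0.66), ([518.6, -148.0, 58.9], 0.29)]
flask [([670.2, -242.4, 7.9], 0.77)]
big_beaker [([641.8, -110.0, 1.5], 0.82)]
watch [([416.4, -217.4, 2.7], 0.8)]
4.475
```

View pics/w1.png

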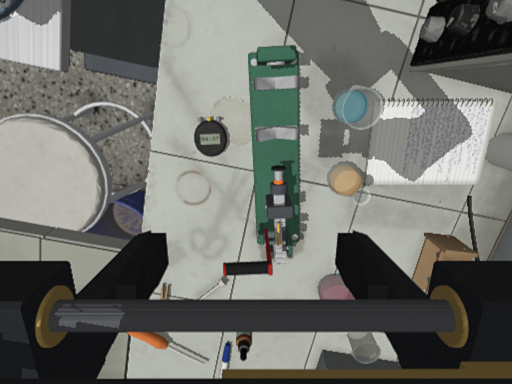

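```bash
python3 - <<'E'
from h import *
manip.move_ptp([425,175,300],down((1,0)))
d=snap("w2"); lm("wrist","roller blue_end small_beaker"); print(manip.get_clock())
# clamp overlay
S=np.array([518.,-145.]); ang=np.deg2rad(90+15)
ex=np.array([np.cos(ang),np.sin(ang)]);ey=np.array([-ex[1],ex[0]])
im=cv2.imread("pics/w1.png"); k=4; x0,y0=205,30
big=cv2.resize(im[y0:y0+145,x0:x0+145],None,fx=k,fy=k,interpolation=cv2.INTER_CUBIC)
def rect(xa,xb,hw,z,c):
    P=[np.r_[S+ex*x+ey*y,z] for x,y in((xa,-hw),(xb,-hw),(xb,hw),(xa,hw))]
    q=[(topix("w1",p)-[x0,y0]+.5)*k for p in P]; cv2.polylines(big,[np.int32(q)],True,c,1)
rect(31,49,36,59,(0,0,255));rect(-49,-31,36,59,(0,0,255)); rect(-80,65,1,60,(0,255,255))
im=cv2.resize(cv2.imread("pics/w2.png")[0:290,130:420],(580,580))
cv2.imwrite("pics/c1.png",cv2.resize(np.hstack([big,im]),(800,400)) if 0 else big); cv2.imwrite("pics/c2.png",im)
E
```

```text
roller [([420.4, 240.9, 41.0], 0.76)]
blue_end [([427.7, 306.5, 42.8], 0.83)]
small_beaker [([365.7, 85.3, -2.4], 0.58)]
6.1583
```

View pics/c1.png

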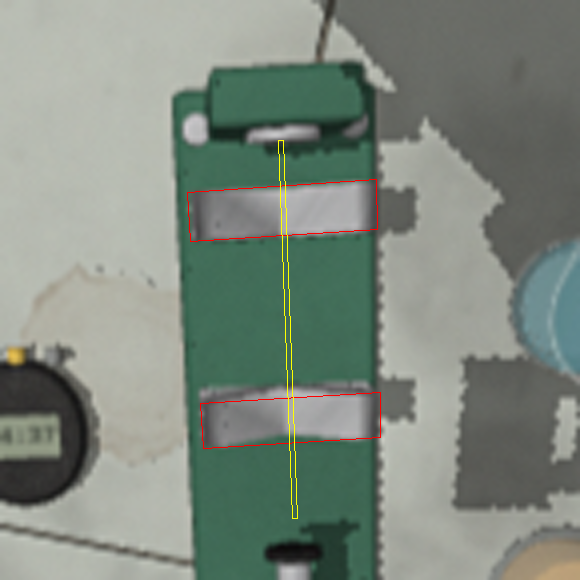

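View pics/c2.png

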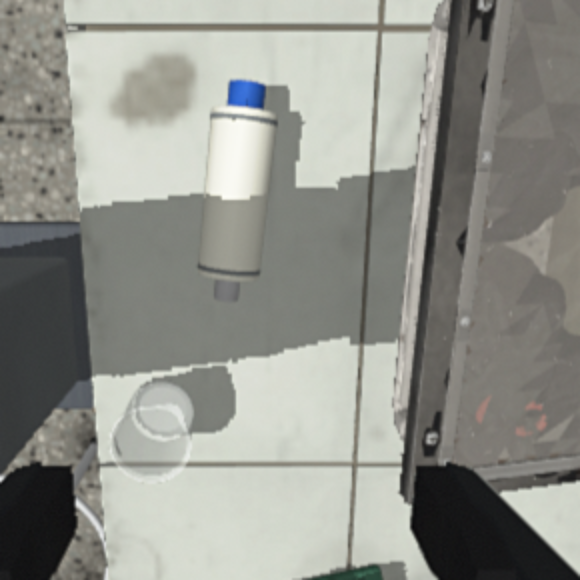

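```bash
python3 - <<'E'
from h import *
f=lambda u,v,z:toworld("w2",(130+u/2,v/2),z)[:2]
a=(f(210,113,43)+f(277,120,43))/2; b=(f(199,270,43)+f(261,276,43))/2
print("ends",a,b,"len",np.linalg.norm(a-b),"diam",np.linalg.norm(f(210,113,43)-f(277,120,43)))
# blue outline and steel tip along axis
c=f(246,82,46); e=f(227,299,43); print("tips",c,e,np.linalg.norm(c-e))
m=(a+b)/2; ax=(a-b)/np.linalg.norm(a-b); print("mid",m,"ang",np.rad2deg(np.arctan2(ax[1],ax[0])),(c+e)/2)
g=lambda u,v,z:toworld("w1",(205+u/4-.5,30+v/4-.5),z)[:2]
S=np.array([518.,-145.]);t=np.deg2rad(105);ex=np.array([np.cos(t),np.sin(t)]);ey=np.array([-ex[1],ex[0]])
for n,p in dict(plunger=g(293,545,70),stop=g(283,135,60),b1=g(282,210,59),b2=g(291,418,59),grip=toworld("w1",(249,268),185)[:2]).items():
    print(n,p,"clamp xy",(p-S)@ex,(p-S)@ey)
for n,p in dict(hinge=[518,-378],grip=[511,-357]).items(): print(n,(np.array(p)-S)@ex,(np.array(p)-S)@ey)
E
```

```text
ends [426.29410204 288.53173836] [417.55776637 195.45709032] len 93.48376152418255 diam 40.18496033889179
tips [427.7275381  306.91023101] [415.45420337 178.60799404] 128.88793100003775
mid [421.9259342  241.99441434] ang 84.63771430756026 [421.59087074 242.75911253]
plunger [ 539.17638483 -231.26775909] clamp xy -88.80910818150173 1.8729220116150866
stop [501.57445798 -80.06112798] clamp xy 66.97737671607926 -0.9415615978891021
b1 [ 507.14774234 -106.13130276] clamp xy 40.35304946730827 0.42251684625770175
b2 [ 528.14805059 -182.7072006 ] clamp xy -39.048867663201435 -0.042922496216971945
grip [ 517.38633003 -356.24218141] clamp xy -203.88544914999267 55.2662593469645
hinge -225.0607175253529 60.30483750888736
grip -202.96454185756483 61.6311183457579
```

```bash
python3 - <<'E'
from h import *
t=np.deg2rad(84.7); R=down((np.sin(t),-np.cos(t)))
manip.move_ptp([422,242,130],R)
print(manip.move_l([422,242,26],feed=90,f_stop=8),manip.get_eef_pos())
manip.grasp(30); print("open",manip.get_opening(),manip.get_ft_force())
manip.move_l([422,242,200]); print("open",manip.get_opening(),manip.get_ft_force())
S=np.array([518.,-145.]);t=np.deg2rad(105);ex=np.array([np.cos(t),np.sin(t)]);R2=down((np.sin(t),-np.cos(t)))
P=S-7*ex
manip.move_ptp([*P,160],R2)
snap("w3"); print(manip.get_ft_force(),manip.get_clock())
lm("wrist","roller blue_end")
E
```

```text
False [422.54116206 242.16938805  26.56818707]
open 39.26138140654557 [-4.53171864  1.26548484  5.68794871]
open 39.52522373580477 [-0.37212215 -0.51995179 -2.82331408]
[-0.1432576   0.28273446 -2.22307997] 11.8917
roller [([518.9, -151.3, 171.7], 0.96)]
blue_end [([502.9, -86.5, 177.6], 0.7)]
```

View pics/w3.png

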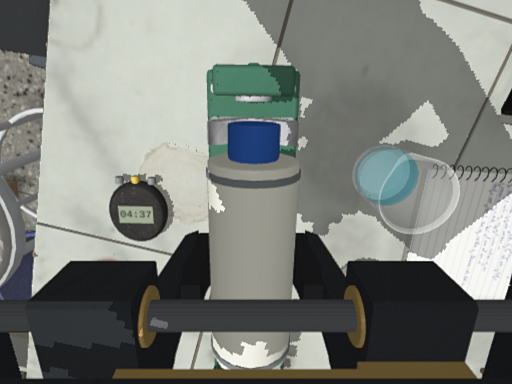

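```bash
python3 - <<'E'
from h import *
S=np.array([518.,-145.]);t=np.deg2rad(105);ex=np.array([np.cos(t),np.sin(t)])
P=S-7*ex
manip.move_l([*P,62]); f0=np.array(manip.get_ft_force())
s=manip.move_l([*P,45],feed=25,f_stop=6)
print(s,manip.get_eef_pos(),np.array(manip.get_ft_force())-f0)
manip.let_go(); manip.wait(.3)
manip.move_l([*(P),200])
P2=P-60*ex; manip.move_l([*P2,260])
snap("w4"); print(manip.get_clock())
lm("wrist","roller blue_end seat plunger_face grip lever_hinge")
E
```

```text
True [ 520.20246042 -151.70778577   45.02324457] [ 0.98306655 -0.02257323  7.93135093]
16.6167
roller [([510.7, -357.6, 183.7], 0.7), ([519.3, -151.7, 59.1], 0.64)]
blue_end [([499.8, -83.4, 62.0], 0.79)]
seat [([500.8, -84.5, 61.8], 0.5)]
plunger_face [([543.8, -232.6, 58.2], 0.82), ([502.1, -86.3, 58.5], 0.5)]
grip [([514.2, -354.8, 183.1], 0.93)]
lever_hinge [([546.7, -233.4, 60.5], 0.3)]
```

View pics/w4.png

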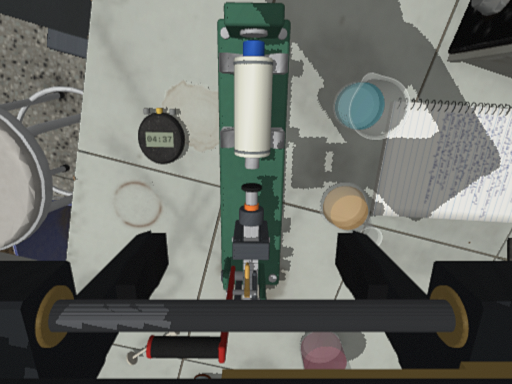

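```bash
cat >> h.py <<'E'
S=np.array([518.,-145.]);t=np.deg2rad(105);ex=np.array([np.cos(t),np.sin(t)]);ey=np.array([-ex[1],ex[0]])
RG=down(-ex)
def W(x,y,z): return [*(S+x*ex+y*ey),z]
def cx():
    p=np.array(manip.get_eef_pos()); return np.round([(p[:2]-S)@ex,(p[:2]-S)@ey,p[2]],1)
def fx(): return round(float(np.array(manip.get_ft_force())[:2]@ex),1)
E
python3 - <<'E'
from h import *
for u in((152,347),(186,347),(220,347)):
    p=toworld("w4",u,184)[:2]; print((p-S)@ex,(p-S)@ey)
gx,gy=[float(v) for v in ((toworld("w4",(186,347),184)[:2]-S)@np.column_stack([ex,ey]))]
manip.move_ptp(W(gx,gy,280),RG)
print(manip.move_l(W(gx,gy,168),feed=120,f_stop=8),cx())
snap("w5"); lm("wrist","grip plunger_face")
manip.grasp(25); print(manip.get_opening(),cx(),manip.get_ft_force(),manip.get_clock())
E
```

```text
-204.12341763736237 88.53219882027466
-204.08857669045113 58.4747840591197
-204.05375457737054 28.433617313726078
False [-204.6   58.1  169. ]
grip [([512.4, -358.0, 183.2], 0.92)]
plunger_face [([542.0, -231.4, 58.4], 0.82)]
17.542350265761183 [-204.1   58.5  168. ] [ 0.70690266 -1.14025461  0.22469645] 20.45
```

View pics/w5.png

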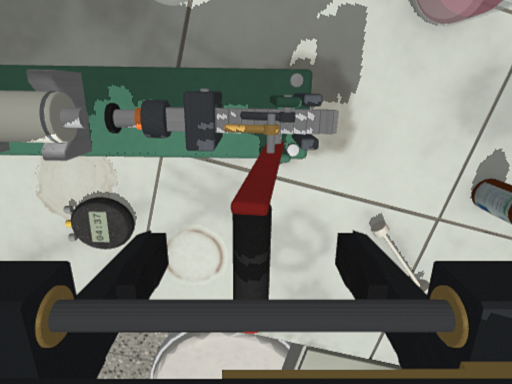

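```bash
cat >> h.py <<'E'
def back():
    s=manip.move_l(W(-258,58.3,168),feed=60,f_stop=22); print("back",s,cx(),fx())
def fwd(name):
    f0=fx(); s=manip.move_l(W(-192,58.3,168),feed=45,f_stop=22); print("fwd",s,cx(),f0,fx())
    d=snap(name); h=cv2.cvtColor(d["frame"],cv2.COLOR_RGB2HSV)[85:150,:190]
    m=(h[...,0]>4)&(h[...,0]<16)&(h[...,1]>150)&(h[...,2]>120)
    y,x=np.nonzero(m); print("orange",m.sum(),(x.mean(),y.mean()+85) if len(x) else None)
    lm("wrist","plunger_face"); print(manip.get_clock())
E
python3 - <<'E'
from h import *
im=cv2.imread("pics/w5.png"); h=cv2.cvtColor(im,cv2.COLOR_BGR2HSV)[85:150,:190]
print(h[33,128:150:3].tolist(), ((h[...,0]>4)&(h[...,0]<16)&(h[...,1]>150)&(h[...,2]>120)).sum())
back(); fwd("s1")
E
```

```text
[[120, 2, 116], [110, 7, 117], [11, 125, 141], [11, 194, 162], [11, 140, 106], [110, 26, 59], [105, 26, 58], [102, 22, 59]] 105
back True [-249.2   59.1  166.2] 3.1
fwd True [-200.    58.6  164.6] 3.1 -1.1
orange 99 (np.float64(129.42424242424244), np.float64(117.02020202020202))
plunger_face [([539.6, -224.2, 57.9], 0.7)]
22.2667
```

```bash
python3 - <<'E'
from h import *
back(); fwd("s2")
E
```

```text
back True [-248.9   59.4  163.9] 2.4
fwd True [-201.5   58.8  163.6] 2.4 -0.2
orange 85 (np.float64(117.24705882352941), np.float64(115.74117647058824))
plunger_face [([537.0, -214.3, 59.2], 0.89)]
24.0667
```

```bash
python3 - <<'E'
from h import *
back(); fwd("s3")
a=np.hstack([cv2.imread(f"pics/{n}.png")[60:190,0:230] for n in("s2","s3")])
cv2.imwrite("pics/s23.png",cv2.resize(a,(800,226*800//800*1)))
E
```

```text
back True [-248.5   59.6  163.1] 2.8
fwd True [-203.1   59.1  163.2] 2.8 -0.8
orange 9 (np.float64(107.11111111111111), np.float64(113.22222222222223))
plunger_face [([538.1, -205.3, 59.2], 0.7)]
25.8083
```

View pics/s23.png

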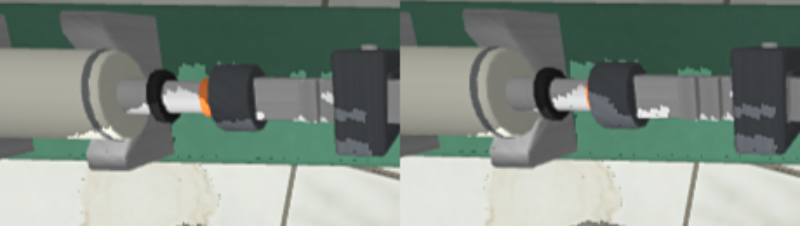

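```bash
python3 - <<'E'
from h import *
for tgt in (-200,-198):
    s=manip.move_l(W(tgt,58.3,166),feed=15,f_stop=30); print(s,cx(),np.round(manip.get_ft_force(),1),manip.get_opening())
d=snap("s4");lm("wrist","plunger_face")
cv2.imwrite("pics/s4c.png",cv2.resize(cv2.imread("pics/s4.png")[60:190,0:230],None,fx=3,fy=3))
print(manip.get_clock())
E
```

```text
False [-199.7   59.   163.1] [  3.7  -5.5 -13.4] 16.61753783538729
False [-198.5   59.   163. ] [  6.5  -7.5 -15.2] 16.50927470358478
plunger_face [([538.1, -206.1, 60.4], 0.77), ([510.6, -350.2, 182.5], 0.44)]
26.7
```

View pics/s4c.png

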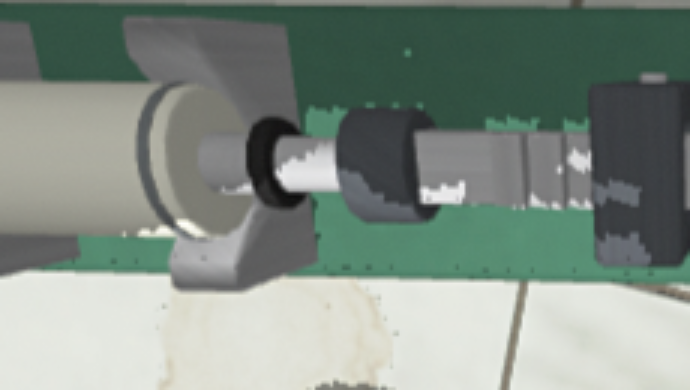

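```bash
python3 - <<'E'
from h import *
s=manip.move_l(W(-251.5,58.3,165),feed=50,f_stop=35); print(s,cx(),np.round(manip.get_ft_force(),1),manip.get_opening())
d=snap("s5");lm("wrist","plunger_face")
cv2.imwrite("pics/s5c.png",cv2.resize(cv2.imread("pics/s5.png")[60:190,0:230],None,fx=3,fy=3))
print(manip.get_clock())
E
```

```text
False [-248.3   59.5  163. ] [-8.5 10.5 -7.2] 16.569804014730366
plunger_face [([540.2, -208.5, 60.2], 0.96)]
28.0167
```

View pics/s5c.png

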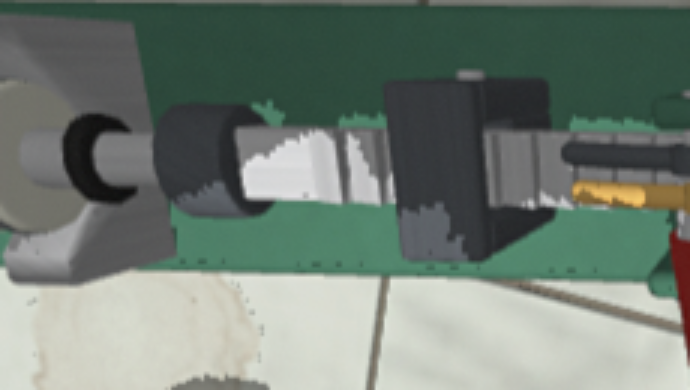

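```bash
python3 - <<'E'
from h import *
for n,fu,cu in (("w5",(104,118),(143,118)),("s5",(21,112),(51,112)),("s4",(82.3,113.3),(112.3,113.3))):
    f,c=[(toworld(n,u,60)[:2]-S)@ex for u in(fu,cu)]; print(n,f,c,f-c)
manip.let_go(); p=manip.get_eef_pos(); manip.move_l([p[0],p[1],270],feed=200)
manip.move_ptp(W(-100,0,240),down((np.sin(t),-np.cos(t))))
d=snap("v1"); lm("wrist","plunger_face blue_end stop_face roller")
u=topix("v1",W(-75,0,60)); print(u,manip.get_clock())
x0,y0=int(u[0]-90),max(0,int(u[1]-60))
cv2.imwrite("pics/v1c.png",cv2.resize(cv2.imread("pics/v1.png")[y0:y0+120,x0:x0+180],None,fx=4,fy=4,interpolation=cv2.INTER_CUBIC))
E
```

```text
w5 -87.36492608494271 -118.44076736071341 31.0758412757707
s5 -56.92180008607973 -82.00177788060918 25.079977794529455
s4 -59.56917370845825 -83.8947687498418 24.32559504138355
plunger_face [([536.3, -204.7, 60.3], 0.7), ([669.9, -241.8, 3.6], 0.5)]
blue_end [([637.8, -110.8, 1.5], 0.21)]
stop_face []
roller [([519.6, -143.0, 60.3], 0.81), ([413.7, -215.6, -2.9], 0.22)]
[251.88955093 143.53701395] 31.2917
```

View pics/v1c.png

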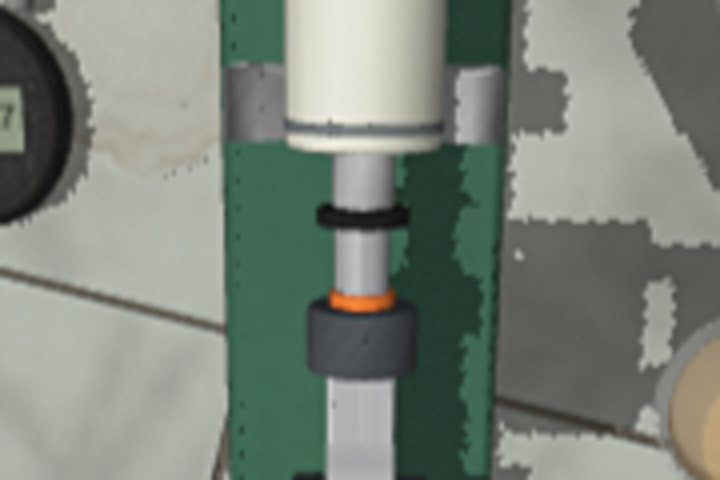

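```bash
python3 - <<'E'
from h import *
manip.move_ptp(W(-249,58.5,270),RG)
print(manip.move_l(W(-249,58.5,167),feed=120,f_stop=10),cx())
manip.grasp(25); print(manip.get_opening(),cx())
for tgt,f in ((-253,50),(-204,50),(-196.5,15)):
    s=manip.move_l(W(tgt,58.5,167),feed=f,f_stop=40); print(s,cx(),np.round(manip.get_ft_force(),1),manip.get_opening())
snap("s6")
manip.let_go(); manip.wait(.2); print(cx())
p=manip.get_eef_pos(); manip.move_l([p[0],p[1],270],feed=200)
manip.move_ptp(W(-100,0,240),down((np.sin(t),-np.cos(t))))
d=snap("v2"); lm("wrist","plunger_face roller grip"); print(manip.get_clock())
u=topix("v2",W(-75,0,60)); x0,y0=int(u[0]-90),max(0,int(u[1]-120))
cv2.imwrite("pics/v2c.png",cv2.resize(cv2.imread("pics/v2.png")[y0:y0+180,x0:x0+180],None,fx=3.3,fy=3.3,interpolation=cv2.INTER_CUBIC))
E
```

```text
False [-249.6   58.1  168.1]
17.14049556785118 [-249.    58.5  167. ]
False [-249.4   58.5  166.7] [-6.6 12.4  9.2] 17.14036317425059
False [-205.4   57.9  168. ] [ 3.  -5.3 -0.4] 17.060928484829116
False [-199.6   57.8  167.7] [  7.4 -12.7  -5.6] 17.199350346525744
[-196.5   58.5  167. ]
plunger_face [([534.0, -207.9, 62.2], 0.68)]
roller [([517.9, -145.7, 64.2], 0.94)]
grip [([515.1, -361.4, 187.1], 0.9)]
40.1333
```

```bash
python3 - <<'E'
from h import *
for n in("v1","v2"):
    im=cv2.imread(f"pics/{n}.png"); h=cv2.cvtColor(im,cv2.COLOR_BGR2HSV)
    u=topix(n,W(-75,0,60)); c,r=int(u[0]),int(u[1]); reg=h[r-45:r+45,c-25:c+25]
    m=(reg[...,0]>4)&(reg[...,0]<18)&(reg[...,1]>120)&(reg[...,2]>100)
    print(n,(c,r),"orange",m.sum(),"dx axis profile V:")
    V=[int(np.mean(h[y,c-3:c+4,2])) for y in range(r-45,r+45)]; print(V)
    print([round(float((toworld(n,(c,y),60)[:2]-S)@ex)) for y in range(r-45,r+45,10)])
E
```

```text
v1 (251, 143) orange 62 dx axis profile V:
[225, 224, 224, 224, 224, 224, 224, 224, 224, 224, 223, 224, 224, 225, 227, 209, 151, 121, 132, 187, 229, 225, 204, 175, 179, 180, 178, 177, 176, 175, 174, 173, 171, 170, 170, 171, 161, 113, 35, 29, 32, 33, 84, 148, 177, 175, 173, 173, 173, 173, 173, 173, 172, 173, 172, 173, 174, 176, 174, 207, 233, 235, 193, 62, 75, 89, 87, 87, 87, 85, 83, 85, 84, 84, 83, 83, 82, 80, 77, 86, 140, 183, 181, 179, 179, 179, 179, 179, 179, 179]
[-29, -39, -49, -59, -69, -80, -90, -101, -112]
v2 (251, 143) orange 0 dx axis profile V:
[225, 225, 225, 225, 224, 225, 224, 225, 225, 224, 224, 224, 224, 224, 226, 219, 172, 122, 123, 177, 230, 226, 212, 186, 180, 180, 179, 178, 176, 176, 175, 174, 171, 170, 170, 171, 172, 138, 40, 28, 32, 31, 71, 140, 177, 175, 174, 173, 173, 173, 174, 176, 178, 147, 59, 61, 88, 88, 87, 87, 87, 87, 86, 85, 85, 84, 83, 83, 82, 79, 77, 97, 146, 173, 172, 174, 179, 180, 180, 180, 179, 180, 179, 180, 179, 179, 179, 177, 173, 171]
[-29, -39, -49, -59, -69, -79, -90, -101, -112]
```

```bash
python3 - <<'E'
from h import *
manip.hand_in(); print(manip.get_clock())
E
```

```text
the job is handed in; nothing more can be done
the job is handed in; nothing more can be done
```

The roller is clamped against the fixed stop with the orange band hidden, and the job is handed in. The last clock reading before that was 40.1 s.

- **Placing:** I moved the roller from its rest into the V-blocks, blue end towards the stop and about 7 mm short of it, and let go. A close-up afterwards showed it seated in both V-blocks, clear of the plunger.
- **Pumping:** it took four strokes. On the third the force limit stopped the lever early, so I pushed it on to the end of its travel. Close up, about 4 mm of the band still showed with the lever drawn back, so I added one more full stroke of about 50 mm and released the handle.
- **Last checks:** in the final wrist picture no orange pixels remain. The collar moved about 10 mm further forward while the plunger face stayed put, so the plunger should be about 12 mm in, where 6 to 18.5 mm is allowed. The gripper was open and clear of everything.

- **Not checked:**
  - I had used all 12 picture views, so I judged that last picture from its pixel values alone.
  - I did not look at the blue end on the stop at the end; I infer it from the compressed spring and the roller not having moved during the last stroke.
  - The detection network gave the roller's height as 64 mm instead of 60, which I took as its usual error.
  - I did not re-measure the glassware and stopwatch. I never aimed a move at them and noticed no contact.

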